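# Run a fingertip along the tray's glazing beads to seat them

### The job

The five brass beads that hold the glass in the wooden tray have worked up out of their groove. Starting at the end of the row beside the round stud, run your closed fingertips along the row in one pass and lightly press each bead in turn fully home, staying within 5 cm above the beads until the last is in. Do not lean on the glass, pull up any bead or disturb the pine cones and the remote.

Things in the scene. Friction and masses are not known exactly. Their poses are not given: they have to be found in the camera images.
- tray: Fixed octagonal wooden tray, 260 mm (its x) by 360 mm (its y), corners cut off at 45 degrees (65 mm back), frame bars 40 mm wide, frame top 30 mm above the table, glass sunk in it. Origin: centre of its underside; z up; its -x side faces the robot to within 0.45 rad. Along the middle of the frame bars runs a row of five brass beads: over the +y cut corner, the -x side, the -y cut corner.
- stud (a point): Top centre of a fixed round brass stud, 18 mm across, 11 mm high, on the frame's +y bar. It marks the starting end of the row, about 85 mm from the middle of bead 1.
- pane: Glass pane of the tray, 184 x 284 mm, top face 24 mm above the table (6 mm below the frame's top). It lies beside the row, its edge 20 mm from the row's centre line. Origin: same as the tray's. It bears only light touches (up to 10 N).
- bead1_top (a point): Centre of the flat top of brass bead 1, on the cut corner next to the stud (-x +y). Bead 66 mm long (its y, along the row), 10 mm wide; flat top 22 mm long, both ends slope down 9 mm over 22 mm. Top 9 to 12 mm above the frame at the start, 4 mm above it (34 mm above the table) when home. About 5 mm between beads; the row bends 35.5 mm beyond the middles of beads 2 and 4. z up.
- bead1 (a joint): How far bead 1 is pushed down into its groove, m: 0 to 0.003 at the start, 0.008 home against its stop, negative if pulled out. It slides only straight up and down, without tilting, against about 3 N of friction, and stays where it is left. Pushing along the row on a sloping end also drives it down.
- bead2_top (a point): Centre of the flat top of brass bead 2, on the tray's -x side, +y end. Bead 66 mm long (its y, along the row), 10 mm wide; flat top 22 mm long, both ends slope down 9 mm over 22 mm. Top 9 to 12 mm above the frame at the start, 4 mm above it (34 mm above the table) when home. About 5 mm between beads; the row bends 35.5 mm beyond the middles of beads 2 and 4. z up.
- bead2 (a joint): How far bead 2 is pushed down into its groove, m: 0 to 0.003 at the start, 0.008 home against its stop, negative if pulled out. It slides only straight up and down, without tilting, against about 3 N of friction, and stays where it is left. Pushing along the row on a sloping end also drives it down.
- bead3_top (a point): Centre of the flat top of brass bead 3, middle of the tray's -x side. Bead 66 mm long (its y, along the row), 10 mm wide; flat top 22 mm long, both ends slope down 9 mm over 22 mm. Top 9 to 12 mm above the frame at the start, 4 mm above it (34 mm above the table) when home. About 5 mm between beads; the row bends 35.5 mm beyond the middles of beads 2 and 4. z up.
- bead3 (a joint): How far bead 3 is pushed down into its groove, m: 0 to 0.003 at the start, 0.008 home against its stop, negative if pulled out. It slides only straight up and down, without tilting, against about 3 N of friction, and stays where it is left. Pushing along the row on a sloping end also drives it down.
- bead4_top (a point): Centre of the flat top of brass bead 4, on the tray's -x side, -y end. Bead 66 mm long (its y, along the row), 10 mm wide; flat top 22 mm long, both ends slope down 9 mm over 22 mm. Top 9 to 12 mm above the frame at the start, 4 mm above it (34 mm above the table) when home. About 5 mm between beads; the row bends 35.5 mm beyond the middles of beads 2 and 4. z up.
- bead4 (a joint): How far bead 4 is pushed down into its groove, m: 0 to 0.003 at the start, 0.008 home against its stop, negative if pulled out. It slides only straight up and down, without tilting, against about 3 N of friction, and stays where it is left. Pushing along the row on a sloping end also drives it down.
- bead5_top (a point): Centre of the flat top of brass bead 5, on the cut corner at the far end (-x -y). Bead 66 mm long (its y, along the row), 10 mm wide; flat top 22 mm long, both ends slope down 9 mm over 22 mm. Top 9 to 12 mm above the frame at the start, 4 mm above it (34 mm above the table) when home. About 5 mm between beads; the row bends 35.5 mm beyond the middles of beads 2 and 4. z up.
- bead5 (a joint): How far bead 5 is pushed down into its groove, m: 0 to 0.003 at the start, 0.008 home against its stop, negative if pulled out. It slides only straight up and down, without tilting, against about 3 N of friction, and stays where it is left. Pushing along the row on a sloping end also drives it down.
- cone_small: Small pine cone, 38 mm across, 38 mm tall, standing loose on the glass. Origin: centre of its underside. Must stay where it is.
- cone_big: Large pine cone, 64 mm across, 85 mm tall, standing loose on the round woven mat (210 mm across, 6 mm thick) to the left of the tray. Origin: centre of its underside. Must stay where it is.
- remote: Black remote control, 170 x 45 x 18 mm, lying loose on the round woven mat to the right of the tray. Origin: centre of its underside, long side along its x. Must stay where it is.

How it is judged:
By the outcome, as a careful person would: the job done as asked, in the order asked, and still so for the second after the job is handed in, with the robot touching nothing.
It also fails if it takes over 45 s, if anything falls off the work surface, if the arm or the gripper's body presses on something with over 40 N, if the wrist force passes 120 N, or if a joint passes its speed limit or range.

### The arm

A 6-joint arm with a two-finger parallel gripper is mounted at the origin on the work surface. World frame = base frame: x ahead of the robot, y to its left, z up, the work surface at z = 0. Lengths are in mm, angles in rad, forces in N, time in s.
With the tool pointing down it reaches from about 275 to 825 mm from the base axis. Payload 4.9 kg.
Tool frame: the origin (TCP) lies at the very end of the fingers, on their centre line; the grasp point (between the pads) lies 19 mm behind it; z points along the fingers, y is the line along which they close (so a half turn about z gives the same grasp; the last joint's range is limited). The gripper opens to 85 mm and grips with 20 to 120 N. Pads are 22 mm wide; open, the fingers measure 114 mm over their backs; the gripper's body (76 mm by 85 mm) begins 54 mm behind the grasp point. The pads swing forward as they close: fully open they stand 13 mm farther back than shut.
Start: joints at [-1.334, 0.326, -0.193, 1.052, 0, 1.437], TCP at [199.311, -512.634, 231.281] pointing down, gripper open.
Joint ranges: [-2.65, 2.65], [-0.97, 1.79], [-1.3, 1.35], [-1.93, 2.1], [-1.47, 1.37], [-3.14, 3.14]. Speed limits (rad/s): [2.57, 2.57, 3.14, 3.14, 3.14, 3.14].

### API

Orientations are given as [roll, pitch, yaw] about the fixed x, y, z axes, in that order (R = Rz(yaw) Ry(pitch) Rx(roll)).
In Python, from bench import bot, solve_ik, imaging gives the robot as it stands. Calls block until the motion is done:
- bot.move_ptp(position, orientation): joint-space move of the TCP to a pose.
- bot.movel(position, rot=None, max_speed=150, threshold=None): straight line of the TCP; rot=None keeps the orientation; max_speed is the mean speed in mm/s. With threshold (N) it stops when the force on the tool has changed by that much, and returns True; else False.
- bot.move_j(angles): joint-space move.
- bot.grip(opening, effort=None): opening from 0.0 (shut) to 1.0 (fully open); effort is the grip in N (None keeps the last); returns when the fingers have stopped.
- bot.dwell(seconds).
- solve_ik(position, orientation): joint angles nearest the present ones, or None.
- bot.get_state(): the state.
- imaging.capture(name): name is "scene" or "top" or "wrist"; returns the picture (384x512x3 uint8, blue, green, red); there is no depth.
- imaging.camera_model(name): a dict with "K" (3x3 intrinsics, pixels), "position" and "rotation" of the camera in the world. Camera axes: x right, y up, looking along -z (the intrinsics and any distortion apply to the point x, -y, -z); pixel columns grow to the right and rows downward; lengths in mm; the calibration is good to about 2 mm. A picture is of the moment at which its call begins: read the wrist's pose just before it. camera_model takes no time and is no camera call; for the wrist camera it gives the pose at the moment of the call.
A pose or a line that the arm cannot do raises bot.IKError and nothing moves.
- bot.sign_off(): hands the job in; it is judged then, once.
The state is a dict: "t": time; "qpos": joint angles; "joint_velocities": joint speeds; "effort": joint torques, N m; "tcp_pos": TCP position; "orientation": TCP orientation; "contact_force": force on the tool from outside, world axes, zero at the start; "wrist_torque": the same for the moment, N m; "opening": opening from 0.0 (shut) to 1.0 (fully open); "gripper_force": force on a finger pad.
Only numpy, scipy, OpenCV 4.12 (cv2) and the standard library are available. Lean on these libraries where they do the work, as an engineer would, in place of code of your own. Each camera call takes 0.05 s, during which the arm holds its last target. There are 200 camera calls.

## Working session

There is one attempt and no reset: what is moved stays moved. The work goes in short steps, each a Python script; the robot and the scene stay as the last script left them, time stands still between calls to the robot, and variables do not carry over. Pictures are saved under pics/ and viewed, at most 10 in all, crops included, and the job is handed in when it is done.

```bash
ls; mkdir -p pics; python3 - <<'E'
from bench import bot, solve_ik, imaging
import cv2
for n in("top","scene"):
    cv2.imwrite(f"pics/{n}0.png",imaging.capture(n)); m=imaging.camera_model(n); print(n,m)
s=bot.get_state();print(s['t'],s['orientation'],s['opening'])
E
```

```text
pics
top {'K': array([[454.27168573,   0.        , 241.09758888],
       [  0.        , 454.27168573, 183.99871717],
       [  0.        ,   0.        ,   1.        ]]), 'position': array([ 460.35131726,   26.91451995, 1637.5273665 ]), 'rotation': array([ 0.08996685,  0.00590428, -1.55333284])}
scene {'K': array([[480.30629358,   0.        , 264.22464183],
       [  0.        , 480.30629358, 196.14753091],
       [  0.        ,   0.        ,   1.        ]]), 'position': array([1624.01580159,  554.60194953,  853.34259603]), 'rotation': array([ 0.96848851, -0.00455116,  2.04696327])}
0.1 [-3.14000919e+00 -2.12079499e-04  3.70774195e-01] 1.003553225280383
```

View pics/top0.png

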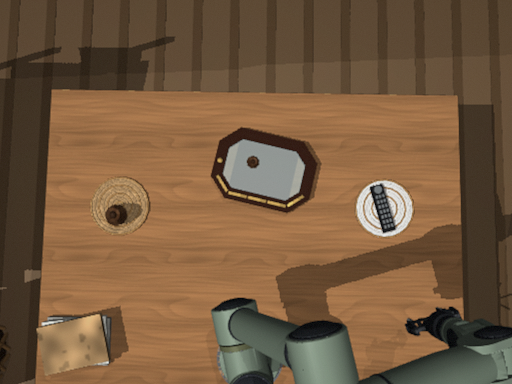

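View pics/scene0.png

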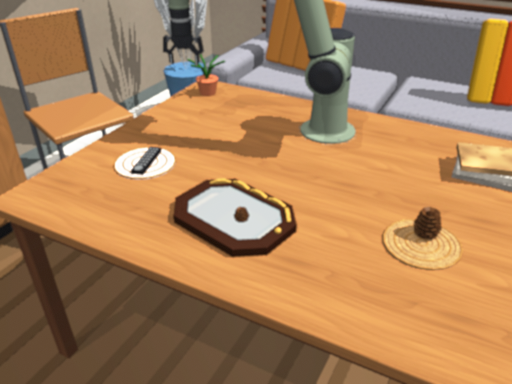

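Top view: the tray is at about (266,168), the stud at (220,160), and the beads run from (222,184) to (295,201). The mats and cones are well clear on both sides. The small cone on the glass is at (253,162). Next I'll locate these coarsely, then look with the wrist camera.

```bash
cat > h.py <<'E'
import numpy as np, cv2
from scipy.spatial.transform import Rotation as Ro
from bench import bot, solve_ik, imaging
def ray(m,px):
    d=np.linalg.inv(m['K'])@np.array([px[0],px[1],1.]); d=np.array([d[0],-d[1],-d[2]])
    return np.array(m['position']),Ro.from_euler('xyz',m['rotation']).apply(d)
def onplane(m,px,z):
    p,d=ray(m,px); return p+d*(z-p[2])/d[2]
def brass(img,roi=None,lo=(15,110,120),hi=(32,255,255)):
    k=cv2.inRange(cv2.cvtColor(img,cv2.COLOR_BGR2HSV),lo,hi)
    if roi:
        r=np.zeros_like(k); x0,y0,x1,y1=roi; r[y0:y1,x0:x1]=255; k&=r
    return k
def blobs(k,amin):
    n,_,st,c=cv2.connectedComponentsWithStats(k)
    return [(st[i,4],c[i]) for i in range(1,n) if st[i,4]>=amin]
E
python3 - <<'E'
from h import *
print(sorted(imaging.camera_model('top')))
img=cv2.imread('pics/top0.png'); m=imaging.camera_model('top')
for a,c in blobs(brass(img,(205,120,325,215)),4): print(a,c.round(1),onplane(m,c,40).round(1))
g=cv2.cvtColor(img,cv2.COLOR_BGR2HSV)[120:215,205:325]
print(img[160,220],img[198,257])
# dark tray outline
k=(img.max(2)<75).astype(np.uint8); r=np.zeros_like(k); r[122:216,206:322]=k[122:216,206:322]
c=max(cv2.findContours(r,0,2)[0],key=cv2.contourArea); b=cv2.minAreaRect(c)
print(b, onplane(m,b[0],30), [onplane(m,p,30).round() for p in cv2.boxPoints(b)])
big=[(p,onplane(m,p,30).round()) for p in [(253,162)]];print(big)
q=solve_ik([440,30,330],[np.pi,0,0.37]);print(q)
E
```

```text
['K', 'position', 'rotation']
18 [219.3 159.9] [688.9 117.8  40. ]
60 [221.8 183. ] [606.7 107.1  40. ]
62 [236.7 194.1] [568.1  53.9  40. ]
63 [294.3 200.9] [ 547.9 -149.3   40. ]
61 [256.3 198.9] [552.6 -15.4  40. ]
64 [276.  203.5] [537.4 -84.9  40. ]
[ 91 161 197] [ 82 146 179]
((263.9637145996094, 169.15127563476562), (100.66153717041016, 72.96794128417969), 13.495734214782715) [659.66245221 -41.58748699  30.        ] [array([571., 161.,  30.]), array([828., 106.,  30.]), array([ 749., -246.,   30.]), array([ 494., -186.,   30.])]
[((253, 162), array([685.,  -2.,  30.]))]
[-0.09959333  0.06949279 -0.2629234   1.23838013  0.          2.67199932]
```

The coarse fix is consistent: beads are about 71 mm apart, stud to bead 1 is 83 mm, and tray yaw is about -0.218. Now the closer wrist look with the gripper shut.

```bash
python3 - <<'E'
from h import *
bot.grip(0.0,20)
bot.move_ptp([530,0,330],[np.pi,0,-0.218])
bot.dwell(.2)
m=imaging.camera_model('wrist'); im=imaging.capture('wrist'); cv2.imwrite('pics/w0.png',im)
import pickle; pickle.dump(m,open('w0.pkl','wb'))
s=bot.get_state(); print(s['t'],s['tcp_pos'],s['opening'],s['contact_force'],m)
for a,c in blobs(brass(im),40): print(a,c.round(1),onplane(m,c,40).round(1))
E
```

```text
4.85 [ 5.30010173e+02 -1.30172367e-01  3.29990569e+02] 0.002674386551580919 [ 1.03548798 -0.16184075 -0.23654194] {'K': array([[288.33426561,   0.        , 252.22066219],
       [  0.        , 288.33426561, 191.49135654],
       [  0.        ,   0.        ,   1.        ]]), 'position': array([597.48814947, -14.64768104, 472.63407312]), 'rotation': array([-2.75008047e-01,  4.65584449e-04, -1.78944872e+00])}
364 [494.2  98.4] [ 538.4 -355.4   40. ]
154 [144.7  64.6] [689.2 117.9  40. ]
104 [506.9  99.4] [ 533. -373.   40.]
393 [168.2 122.1] [607.7 108.9  40. ]
385 [348.9 122.6] [ 549.8 -148.5   40. ]
358 [211.9 140.4] [568.2  53.4  40. ]
352 [258.6 140.5] [553.1 -14.3  40. ]
357 [305.5 140.5] [538.  -82.2  40. ]
3353 [ 19.1 222.9] [508.4 389.7  40. ]
```

View pics/w0.png

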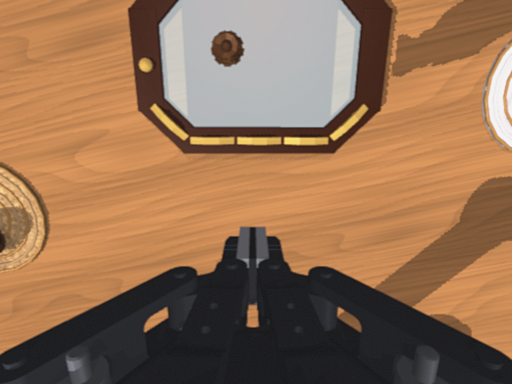

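The wrist view shows all five beads from (168,122) to (349,123) and the stud at (145,65), with nothing blocking the row. Wrist and top agree to within about 2 mm. I'll fit the tray pose with the known row geometry.

```bash
cat >> h.py <<'E'
c=35.5*2**-.5
ROW=np.array([[-110+c,106.5+c],[-110,71],[-110,0],[-110,-71],[-110+c,-106.5-c]])
def fit(P):
    a,b=ROW-ROW.mean(0),P-P.mean(0)
    th=np.arctan2((a[:,0]*b[:,1]-a[:,1]*b[:,0]).sum(),(a*b).sum())
    R=np.array([[np.cos(th),-np.sin(th)],[np.sin(th),np.cos(th)]])
    t=P.mean(0)-R@ROW.mean(0); return th,t,P-(ROW@R.T+t)
E
python3 - <<'E'
from h import *
import pickle
W=[(168.2,122.1),(211.9,140.4),(258.6,140.5),(305.5,140.5),(348.9,122.6)]
T=[(221.8,183),(236.7,194.1),(256.3,198.9),(276,203.5),(294.3,200.9)]
for n,m,px in(('w',pickle.load(open('w0.pkl','rb')),W),('t',imaging.camera_model('top'),T)):
    for z in(34,40):
        th,t,r=fit(np.array([onplane(m,p,z)[:2] for p in px])); print(n,z,th.round(4),t.round(1),r.round(1).tolist())
E
```

```text
w 34 -0.2207 [660.5 -38.4] [[1.4, 2.1], [-0.8, -0.6], [-0.6, 0.1], [-0.4, 0.4], [0.3, -2.1]]
w 40 -0.2207 [660.9 -38.4] [[0.8, 0.4], [-0.8, -1.6], [-0.5, 0.1], [-0.0, 1.4], [0.5, -0.2]]
t 34 -0.224 [660.4 -40.2] [[0.4, 0.4], [-0.2, 0.4], [-0.3, 0.0], [0.4, -0.5], [-0.3, -0.3]]
t 40 -0.224 [660. -40.] [[0.2, -0.1], [-0.3, 0.1], [-0.2, 0.0], [0.5, -0.2], [-0.2, 0.2]]
```

Residuals are 2 mm or less and both views agree. I'll check IK along the row, then press bead 1.

```bash
cat >> h.py <<'E'
TH,TR=-0.222,np.array([660.4,-39.4])
RM=np.array([[np.cos(TH),-np.sin(TH)],[np.sin(TH),np.cos(TH)]])
def W(p,z): return [*(RM@np.array(p)+TR),z]
def O(a): return [np.pi,0,TH+a]
ANG=[-np.pi/4,0,0,0,np.pi/4]
def say(n):
    s=bot.get_state(); print(n,round(s['t'],2),s['tcp_pos'].round(1),s['contact_force'].round(1))
def press(i):
    f0=bot.get_state()['contact_force'][2]
    hit=bot.movel(W(ROW[i],32.5),O(ANG[i]),max_speed=10,threshold=10); say(f'press{i+1} {hit}')
    bot.movel(W(ROW[i],36),O(ANG[i]),max_speed=30); say('up')
E
python3 - <<'E'
from h import *
for p,a in zip(ROW,ANG): print(np.array(W(p,36)).round(), np.round(solve_ik(W(p,36),O(a)),2))
bot.move_ptp(W(ROW[0],75),O(ANG[0]))
bot.movel(W(ROW[0],48),max_speed=60); say('over')
bot.dwell(.2); say('over'); press(0)
E
```

```text
[607. 108.  36.] [ 0.06  0.63 -0.24  0.7   0.   -2.08]
[569.  54.  36.] [-0.03  0.56 -0.37  0.63  0.   -2.95]
[553. -15.  36.] [-0.16  0.54 -0.42  0.61  0.   -3.08]
[537. -84.  36.] [-0.29  0.52 -0.45  0.6   0.    3.07]
[ 549. -149.   36.] [-0.4   0.56 -0.38  0.63  0.    2.18]
over 6.56 [606.4 107.6  47.7] [0.8 0.2 0.6]
over 6.76 [606.9 107.7  48.4] [0.2 0.5 0.1]
press1 True 8.07 [606.5 107.6  34. ] [-0.3  0.7  4.1]
up 8.32 [606.6 107.7  35.9] [-0.1 -0.1  0.2]
```

Bead 1 stopped at z = 34.0, which is home. The last joint would hit its range by bead 4, so I'll make a half turn just above bead 1 (well under 5 cm), then carry on along the row.

```bash
sed -i 's/^def O(a).*/def O(a): return [np.pi,0,TH+a+np.pi]/' h.py; python3 - <<'E'
from h import *
for p,a in zip(ROW,ANG): print(np.round(solve_ik(W(p,36),O(a)),2))
bot.movel(W(ROW[0],52),max_speed=60)
bot.move_ptp(W(ROW[0],52),O(ANG[0])); say('turned')
bot.movel(W(ROW[0],36),max_speed=40); say('down')
bot.movel(W([-110,106.5],36),O(-np.pi/8),max_speed=40); say('bend')
bot.movel(W(ROW[1],36),O(0),max_speed=30); say('slid'); press(1)
E
```

```text
[ 0.06  0.63 -0.24  0.7   0.    1.06]
[-0.03  0.56 -0.37  0.63  0.    0.19]
[-0.16  0.54 -0.42  0.61  0.    0.06]
[-0.29  0.52 -0.45  0.6   0.   -0.07]
[-0.4   0.56 -0.38  0.63  0.   -0.96]
turned 11.38 [606.5 107.7  52. ] [-0.8  0.5 -0.8]
down 11.93 [606.3 107.6  35.7] [-0.5 -0.1 -0.6]
bend 12.97 [576.9  88.8  36.2] [0.4 0.6 0.5]
slid 14.3 [569.4  54.2  36.3] [1.9 1.2 2.7]
press2 True 14.62 [569.3  54.2  34. ] [-1.8  1.2  5.7]
up 14.88 [567.8  53.9  35.4] [-0.6  0.6  0.2]
```

```bash
python3 - <<'E'
from h import *
for i in (2,3):
    bot.movel(W(ROW[i],36),O(0),max_speed=35); say('slid'); press(i)
bot.movel(W([-110,-106.5],36),O(np.pi/8),max_speed=35); say('bend')
bot.movel(W(ROW[4],36),O(ANG[4]),max_speed=30); say('slid'); press(4)
E
```

```text
slid 17.05 [553.1 -15.2  36. ] [0.2 1.5 3.7]
press3 True 17.37 [553.1 -15.2  34. ] [-1.2  0.1  6.3]
up 17.62 [552.7 -15.4  35.7] [-0.5  0.3  1. ]
slid 19.79 [537.5 -84.5  36. ] [-0.7  0.3  3.3]
press4 True 20.11 [537.5 -84.4  34. ] [-0.5  0.1  6.8]
up 20.36 [537.1 -84.6  35.7] [-0.6  0.6 -0.1]
bend 21.52 [ 529.6 -118.9   35.9] [ 0.4 -0.   0.6]
slid 22.86 [ 548.6 -149.    36. ] [ 0.8 -0.7 -0.5]
press5 True 23.18 [ 548.6 -149.    34. ] [-1.5  0.5  6.4]
up 23.43 [ 548.6 -149.1   36. ] [0.6 0.3 1.1]
```

All five stopped at z = 34.0. I'll retreat and check once.

```bash
python3 - <<'E'
from h import *
bot.movel(W(ROW[4],150),max_speed=120)
bot.move_ptp([480,-20,330],O(-np.pi)); bot.dwell(.2); say('up')
im=imaging.capture('wrist'); t=imaging.capture('top')
im=im[40:200,100:420]; cv2.imwrite('pics/end.png',cv2.resize(np.vstack([im,t[70:230,90:410]]),None,fx=1.8,fy=1.8))
E
```

```text
up 26.6 [480.  -20.1 329.7] [0.2 0.1 0.5]
```

View pics/end.png

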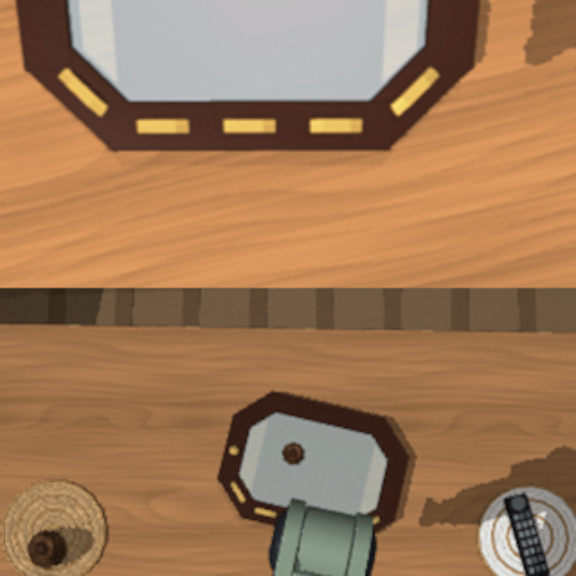

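All five beads, (83,92) to (415,92) in the upper crop, show the same short exposed length, so they are sunk equally. The cones and remote have not moved.

```bash
python3 -c "
from bench import bot
print(bot.sign_off())"
```

```text
the job is handed in; nothing more can be done
None
```

I pressed all five beads home in order from the stud end, each stopping at its 34 mm home height; the cones and remote stayed put, the glass was not leaned on, and I handed the job in at about 27 s.

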